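# Refit the access hatch of a desktop cable box

### The arm

A 6-joint arm with a two-finger parallel gripper is mounted at the origin on a cart in front of the work surface, level with it; the furniture and walls round the work are solid. World frame = base frame: x ahead of the robot, y to its left, z up, the work surface at z = 0. Lengths are in mm, angles in rad, forces in N, time in s.
With the tool pointing down it reaches from about 300 to 775 mm from the base axis. Payload 14.6 kg.
Tool frame: the origin (TCP) lies at the very end of the fingers, on their centre line; the grasp point (between the pads) lies 19 mm behind it; z points along the fingers, y is the direction in which the jaws open and shut (so a half turn about z gives the same grasp; the last joint's range is limited). The gripper opens to 94 mm and grips with 3 to 60 N. Pads are 16 mm wide; open, the fingers measure 119 mm over their backs; the gripper's body (75 mm by 177 mm) begins 78 mm behind the grasp point.
Start: joints at [-1.398, 0.3, 1.521, -0, 1.321, -0.067], TCP at [130.623, -534.254, 205.446] pointing down, gripper open.
Joint ranges: [-3.03, 3.03], [-0.79, 2.21], [0.23, 2.52], [-1.04, 4.18], [0, 3.07], [-2.55, 2.55]. Speed limits (rad/s): [2.22, 2.22, 2.57, 3.14, 3.14, 3.14].

### API

Orientations are given as [roll, pitch, yaw] about the fixed x, y, z axes, in that order (R = Rz(yaw) Ry(pitch) Rx(roll)).
In Python, from cell import manip gives the robot as it stands.
- The arm moves only by the shell command python3 -m pendant 'ROWS' [FORCE]. ROWS is JSON, a list of rows, each an object with "claw": the finger opening in m, from 0 to 0.094; "delta_pos": the shift along the tool's x, y, z in m, a list of three; "rotation": the turn, a rotation vector about the tool's x, y, z in rad, a list of three. A call has 1 to 10 rows; each row is the pose to reach, as a shift and turn from the pose measured when the call began, along the tool's axes at that moment; what a row does not reach only later rows make up. A row lasts 1/8 s, in which the tool goes at most 62.5 mm and 10.7 degrees, less where a joint would pass 70% of its speed; a pose out of reach is approached as far as the arm can. A call with a gripper value outside its range is refused whole. The fingers move at their own pace and stop on an object; FORCE is the grip in N (left out, the last holds). Time passes only in rows, so rows that repeat a pose let the fingers close. It gives the time, the measured TCP pose, the force and the opening at its end, in the units of the state.
- manip.read_state(): the state, without advancing time (a new reading comes with each control period).
- manip.camera(name): name is "side" or "top" or "wrist"; returns the picture (384x512x3 uint8, red, green, blue); there is no depth.
- manip.camera_model(name): a dict with "fx", "fy", "cx", "cy" (pixels), "distortion" ([k1, k2, p1, p2, k3] as OpenCV has them; the pictures are not rectified), "cam_to_world" (4x4, takes a point from camera to world coordinates); the wrist camera has in their place "T_tool_cam" (4x4, takes a point from camera to tool coordinates, whose origin is the TCP and whose axes are the flange's). Camera axes: x right, y up, looking along -z (the intrinsics and any distortion apply to the point x, -y, -z); pixel columns grow to the right and rows downward; lengths in mm; the calibration is good to about 2 mm. A picture is of the moment at which its call begins: read the wrist's pose just before it. camera_model takes no time and is no camera call.
- manip.sign_off(): hands the job in, once; it reports no verdict.
The state is a dict: "clock": time; "joints": joint angles; "qd": joint speeds; "effort": joint torques, N m; "eef_pos": TCP position; "eef_rot": TCP orientation; "wrist_force": force on the tool from outside, world axes, zero at the start; "moment": the same for the moment, N m; "finger_gap": finger opening in mm.
Only numpy, scipy, OpenCV 4.12 (cv2) and the standard library are available. Lean on these libraries where they do the work, as an engineer would, in place of code of your own. Each camera call takes 0.05 s, during which the arm holds its last target.

### The job

Close the cable box on the desk with its loose wooden hatch panel. The panel is longer than the opening: tilt it, tuck its lower end under the deep lip at the robot's end of the box and press back the sprung bar there, swing the other end down past the shallow lip, and let the panel come home flat on the ledges, held under both lips. Work gently, never forcing the panel against the box (it needs some 10 N, more than 24 N is too much), do not drop it, and leave the other things on the desk where they are.

Things in the scene. Friction and masses are not known exactly. Their poses are not given: they have to be found in the camera images.
- cable_box: Fixed low pale-wood box, 256 (x) x 127 x 66 mm high; origin: centre of its underside, on the desk; x from the deep-lip end (nearer the robot) to the shallow-lip end, z up. A hatch frame in its top has a pocket 170 long, 106 wide, nominally x = -85 to +85 mm. The frame sits tight in slotted screw holes: lips, ledges, end walls and bar lie together up to 12 mm either way in x of all values given here.
- deep_lip (a point): Nominal middle of the deep lip's edge, top face, box x = -57, z = 66 mm (true lip up to 12 mm off in x, unmeasured). The lip is 5 mm thick and overhangs the pocket's -x end by 28 mm; its underside is 16 mm above the ledge. The ledge below it, top at z = 45 mm, reaches 30 mm farther in than the lip. Axes as the box.
- shallow_lip (a point): Nominal middle of the shallow lip's edge, top face, box x = +76, z = 66 mm (also up to 12 mm off in x). 5 mm thick, overhangs the pocket's +x end by 9 mm; ledge below 16 mm long, top at z = 45 mm. Opening between the lips: 133 mm long, 106 wide. The long sides have walls to z = 66 mm, no lips, and ledges 8 mm wide. Axes as the box.
- home (a point): Nominal place of the panel's origin when home, box x = +10, z = 45 mm (true home up to 12 mm off in x). There the panel's +x end is at the pocket's end wall, 9 mm of it under the shallow lip, and 8 mm of its other end under the deep lip. Its +x end can pass the shallow lip only while the panel is 9 to 11 mm to the -x side of home. Axes as the box.
- panel: Loose pale-wood hatch panel, 150 (x) x 100 (y) x 8 mm, about 0.2 kg, the same either way round; origin: centre of its underside, z up. Starts flat on the desk. On the middle of its top stands a flat-sided grip 14 mm thick (along x), 60 mm long (along y), from 8 to 42 mm above the underside. For tucking in, a tilt of 8 to 18 degrees fits under the deep lip.
- keeper (a joint): Sprung upright steel bar, 96 mm wide, across the pocket under the deep lip. Value: how far it is pushed towards box -x, m; 0 free, 0.001 with the panel home, 0.010 when the panel's other end just passes the shallow lip, 0.012 at its hard stop. Pushes back with 2 N plus 0.5 N per mm (8 N at the stop), damped; enough to slide the let-go panel gently home.
- votive_white: Bystander: small fluted white cup, 58 mm wide, 62 mm high; origin: centre of its underside.
- stapler: Bystander: black stapler, 132 x 36 x 47 mm; origin: centre of its underside.
- washi_1: Bystander: roll of dark striped paper tape, 50 mm wide, 15 mm high, lying flat; origin: centre of its underside.

How it is judged (in metres and radians):
On the way:
1. the panel, tilted, has its lower end under the deep lip and presses the sprung bar back by more than 6 mm (value of joint keeper above 0.006 m and angle between panel's own z axis and vertical between 0.09 and 0.5 rad and contact force between the fingers and panel above 0.5 N), for 0.1 s.
At the end, for the whole second after the job is handed in: The panel rests on the ledges, its underside 42.5 to 47.5 mm above the desk, tilted less than 0.025 rad, in line with the box within 0.06 rad and 6 mm sideways, its centre at box x = -5 to 25 mm, home under both lips: the sprung bar touches it and is pushed back between 0.2 and 3 mm. It is at rest (z of panel in the frame of cable_box between 0.0425 and 0.0475 m and angle between panel's own z axis and vertical below 0.025 rad and x of panel in the frame of cable_box between -0.005 and 0.025 m and y of panel in the frame of cable_box between -0.006 and 0.006 m and angle between the x axis of panel and the x axis of cable_box, either way round below 0.06 rad and value of joint keeper between 0.0002 and 0.003 m and linear speed of panel below 0.01 m/s).
It fails at once if the panel is forced against the box (more than 24 N) (contact force between panel and cable_box above 24 N).
It fails at once if the panel is dropped (falls free of the fingers faster than 0.7 m/s) (linear speed of panel above 0.7 m/s and contact force between the fingers and panel below 0.1 N).
It fails at once if a bystander (cup, stapler or tape roll) is moved by more than 20 mm or tipped (distance of any of votive_white, stapler, washi_1 from where it was at the start of the episode above 0.02 m or angle between any of votive_white, stapler, washi_1's own z axis and vertical above 0.4 rad).
It also fails if it takes over 62 s, if anything falls off the work surface, if the arm or the gripper's body presses on something with over 40 N, if the wrist force passes 120 N, or if a joint passes its speed limit or range.

## Working session

There is one attempt and no reset: what is moved stays moved. The work goes in short steps, Python scripts to look and compute and a shell command to move; the robot and the scene stay as the last step left them, time stands still between calls to the robot, and variables do not carry over. Pictures are saved under pics/ and viewed, and the job is handed in when it is done.

```bash
ls; mkdir -p pics; python3 - <<'E'
from cell import manip
import cv2
print(manip.read_state())
for n in ["top","side"]:
    im=manip.camera(n); cv2.imwrite(f"pics/{n}0.png",im[:,:,::-1]); print(n,manip.camera_model(n))
print(manip.camera_model("wrist"))
E
```

```text
pics
{'clock': 0.0, 'joints': array([-1.39760720e+00,  3.00461481e-01,  1.52159198e+00,  5.62562075e-06,
        1.32070498e+00, -6.66216812e-02]), 'qd': array([ 0.00050081,  0.00029428,  0.00022764, -0.00018355,  0.00088898,
       -0.0001929 ]), 'effort': array([ 6.48979003e-04, -5.31810272e+01, -3.52744639e+01,  7.08483020e-02,
        2.43745081e-02, -1.17945287e-04]), 'eef_pos': array([ 130.57594091, -533.99837717,  204.88700033]), 'eef_rot': array([-3.14042982e+00, -8.30458055e-05,  2.39809365e-01]), 'wrist_force': array([-0.48312289, -0.4167063 ,  0.08227044]), 'moment': array([ 0.01653942, -0.00785611,  0.00490957]), 'finger_gap': 93.89143902436128}
top {'fx': 462.0153850348615, 'fy': 462.0153850348615, 'cx': 259.08800920130096, 'cy': 193.2065710941855, 'distortion': array([-0.06413823,  0.        ,  0.        ,  0.        ,  0.        ]), 'cam_to_world': array([[-2.54556659e-02,  9.83976279e-01, -1.76472921e-01,
         2.62519191e+02],
       [-9.99585234e-01, -2.74317755e-02, -8.76683255e-03,
        -1.48597144e+01],
       [-1.34673208e-02,  1.76176560e-01,  9.84266453e
[... 516 characters left out ...]
840e-02,  8.00428484e-01,  5.99165645e-01,
         6.87004474e+02],
       [ 0.00000000e+00,  0.00000000e+00,  0.00000000e+00,
         1.00000000e+00]])}
{'fx': 279.2395996726001, 'fy': 279.2395996726001, 'cx': 254.528323926281, 'cy': 191.19997111410208, 'distortion': array([-0.04438084,  0.        ,  0.        ,  0.        ,  0.        ]), 'T_tool_cam': array([[ 3.12314009e-04,  9.67810049e-01,  2.51681568e-01,
         7.22447317e+01],
       [ 9.99998922e-01, -6.63388481e-04,  1.31006958e-03,
         1.19130289e+00],
       [ 1.43486116e-03,  2.51680887e-01, -9.67809213e-01,
        -1.79915446e+02],
       [ 0.00000000e+00,  0.00000000e+00,  0.00000000e+00,
         1.00000000e+00]])}
```

View pics/top0.png

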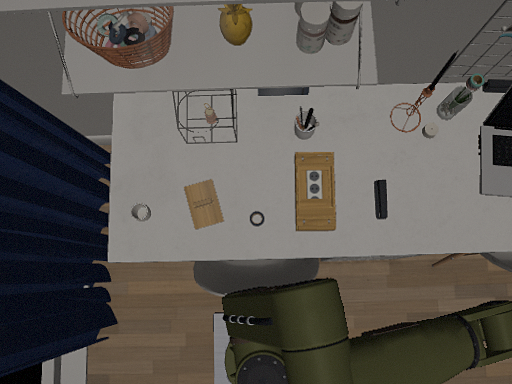

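View pics/side0.png

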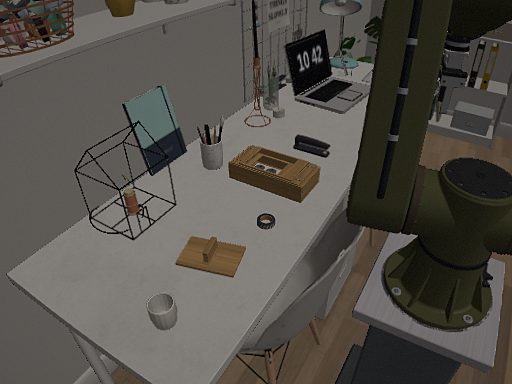

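```bash
cat > h.py <<'E'
from cell import manip
import cv2, numpy as np
from scipy.spatial.transform import Rotation as R
def cam(name,st=None):
    m=manip.camera_model(name)
    K=np.array([[m["fx"],0,m["cx"]],[0,m["fy"],m["cy"]],[0,0,1]]); d=np.array(m["distortion"])
    if name=="wrist":
        T=np.eye(4); T[:3,:3]=R.from_euler("xyz",st["eef_rot"]).as_matrix(); T[:3,3]=st["eef_pos"]
        T=T@m["T_tool_cam"]
    else: T=m["cam_to_world"]
    return K,d,T
def ray(c,uv):
    K,d,T=c
    p=cv2.undistortPoints(np.array(uv,float).reshape(-1,1,2),K,d)[:,0]
    v=np.c_[p[:,0],-p[:,1],-np.ones(len(p))]@T[:3,:3].T
    return T[:3,3],v
def onz(c,uv,z):
    o,v=ray(c,uv); return o+v*((z-o[2])/v[:,2])[:,None]
def proj(c,P):
    K,d,T=c
    q=(np.atleast_2d(P)-T[:3,3])@T[:3,:3]
    q=q*[1,-1,-1]
    return cv2.projectPoints(q,np.zeros(3),np.zeros(3),K,d)[0][:,0]
E
python3 - <<'E'
from h import *
c=cam("top")
print(onz(c,[[204,203],[184,185],[211,179],[223,222],[194,228]],8).round())
print(onz(c,[[315,191],[295,153],[334,153],[335,230],[296,230]],66).round())
print(onz(c,[[257,218],[142,212],[380,198]],15).round())
a=cv2.imread("pics/top0.png")[140:240,120:400]; cv2.imwrite("pics/topz.png",cv2.resize(a,None,fx=2.8,fy=2.8,interpolation=cv2.INTER_CUBIC))
E
```

```text
[[507. 184.   8.]
 [570. 251.   8.]
 [589. 160.   8.]
 [442. 121.   8.]
 [424. 217.   8.]]
[[ 527. -182.   66.]
 [ 655. -123.   66.]
 [ 652. -250.   66.]
 [ 400. -240.   66.]
 [ 403. -116.   66.]]
[[ 451.    8.   15.]
 [ 481.  390.   15.]
 [ 507. -403.   15.]]
```

View pics/topz.png

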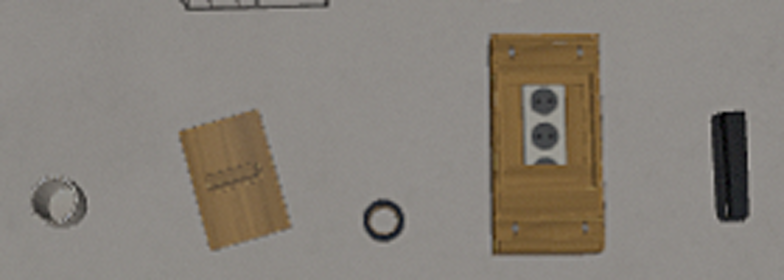

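```bash
cat >> h.py <<'E'
def go(pos,rot):
    """tool-frame delta from the measured pose to world pos (mm), Rotation rot"""
    st=manip.read_state(); R0=R.from_euler("xyz",st["eef_rot"])
    d=R0.inv().apply(np.array(pos,float)-st["eef_pos"])/1000
    print("delta_pos",d.round(4).tolist(),"rotation",(R0.inv()*rot).as_rotvec().round(4).tolist())
def down(yaw,tilt=0):
    # tool pointing down, tool y along world yaw-90deg; tilt>0 raises the panel's +x end (turn about horizontal axis at yaw)
    ax=np.array([np.cos(yaw),np.sin(yaw),0])
    return R.from_rotvec(-tilt*ax)*R.from_euler("xyz",[np.pi,0,yaw])
def shot(name,fn,crop=None,s=1):
    st=manip.read_state(); im=manip.camera(name)[:,:,::-1].copy()
    cv2.imwrite(fn,im); return st,im
E
python3 -c "
from h import *
go([527,-182,174],down(1.547))"
```

```text
delta_pos [0.4687, -0.2478, 0.0312] rotation [-0.0008, -0.0007, -1.3072]
```

```bash
python3 -m pendant '[{"claw":0.094,"delta_pos":[0.469,-0.248,0.031],"rotation":[0,0,-1.307]},{"claw":0.094,"delta_pos":[0.469,-0.248,0.031],"rotation":[0,0,-1.307]},{"claw":0.094,"delta_pos":[0.469,-0.248,0.031],"rotation":[0,0,-1.307]},{"claw":0.094,"delta_pos":[0.469,-0.248,0.031],"rotation":[0,0,-1.307]},{"claw":0.094,"delta_pos":[0.469,-0.248,0.031],"rotation":[0,0,-1.307]},{"claw":0.094,"delta_pos":[0.469,-0.248,0.031],"rotation":[0,0,-1.307]},{"claw":0.094,"delta_pos":[0.469,-0.248,0.031],"rotation":[0,0,-1.307]},{"claw":0.094,"delta_pos":[0.469,-0.248,0.031],"rotation":[0,0,-1.307]},{"claw":0.094,"delta_pos":[0.469,-0.248,0.031],"rotation":[0,0,-1.307]},{"claw":0.094,"delta_pos":[0.469,-0.248,0.031],"rotation":[0,0,-1.307]}]'
python3 -c "
from h import *
st,im=shot('wrist','pics/w1.png'); print(st)"
```

```text
clock: 1.35
eef_pos: [528.0, -180.2, 173.4]
eef_rot: [-3.14, -0.002, 1.55]
wrist_force: [-0.7, -1.3, 0.1]
finger_gap: 93.6
{'clock': 1.35, 'joints': array([-3.95000791e-01,  3.45838672e-01,  1.53678799e+00,  9.88692876e-04,
        1.26080352e+00, -3.74037745e-01]), 'qd': array([-0.05257567, -0.0267729 ,  0.02620137, -0.00800983,  0.00051893,
       -0.02946482]), 'effort': array([ 2.69582145e+00, -5.40750396e+01, -3.55734551e+01,  2.28732931e-01,
        3.09380516e-02,  5.41587733e-01]), 'eef_pos': array([ 527.98735761, -180.19512157,  173.42824172]), 'eef_rot': array([-3.14022587e+00, -1.54739003e-03,  1.54952976e+00]), 'wrist_force': array([-0.6941647 , -1.28784421,  0.10027386]), 'moment': array([-0.02593812, -0.06007103,  0.01932086]), 'finger_gap': 93.62063322648844}
```

View pics/w1.png

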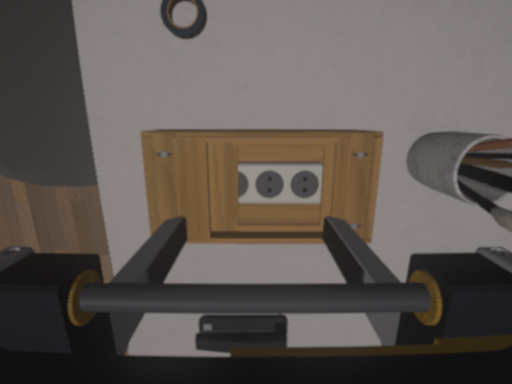

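```bash
python3 -c "
from h import *
im=cv2.imread('pics/w1.png')[120:250,135:390]
im=cv2.convertScaleAbs(im,alpha=1.6)
cv2.imwrite('pics/w1z.png',cv2.resize(im,None,fx=3.1,fy=3.1,interpolation=cv2.INTER_CUBIC))"
```

```text
(no output)
```

View pics/w1z.png

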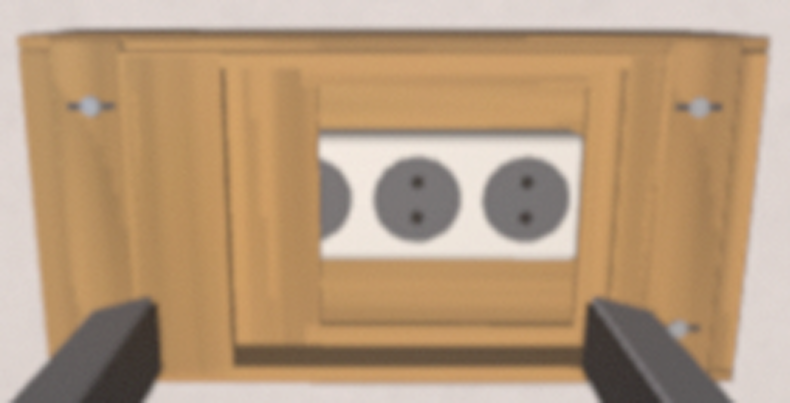

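```bash
python3 - <<'E'
from h import *
# state at w1
st=dict(eef_pos=np.array([527.98735761,-180.19512157,173.42824172]),eef_rot=np.array([-3.14022587,-1.54739e-3,1.54952976]))
c=cam("wrist",st)
Z=lambda p:np.array(p,float)/3.1+[135,120]
def show(n,p,z): print(n,onz(c,Z(p),z).round(1)[:,:2].tolist())
show("outer TL,TR,BR,BL",[[20,38],[767,40],[731,380],[50,360]],66)
show("deep edge",[[223,68],[229,200],[236,363]],66)
show("shallow edge",[[627,68],[610,280]],66)
show("-y wall inner top",[[240,365],[580,363]],66)
show("-y wall at ledge",[[240,346],[580,345]],45)
show("ledge deep edge",[[317,90],[321,322]],45)
show("shallow ledge edge",[[588,90],[573,320]],45)
g=cv2.cvtColor(cv2.imread('pics/w1.png'),cv2.COLOR_BGR2GRAY).astype(float)
for v in (150,170,190): print(v,g[v-2:v+3,196:220].mean(0).round().astype(int), g[v-2:v+3,322:346].mean(0).round().astype(int))
E
```

```text
outer TL,TR,BR,BL [[413.6, -118.4], [659.0, -124.1], [657.0, -245.2], [410.7, -232.2]]
deep edge [[479.9, -129.9], [479.2, -174.4], [478.0, -234.4]]
shallow edge [[612.9, -132.5], [610.7, -205.9]]
-y wall inner top [[479.4, -235.2], [601.5, -237.0]]
-y wall at ledge [[476.2, -236.6], [606.4, -239.0]]
ledge deep edge [[509.2, -139.9], [507.6, -227.4]]
shallow ledge edge [[605.5, -141.8], [603.3, -228.7]]
150 [ 96  97  99 100 100 100 100 101 100  95  84  83  96 104 105 104 103  99
  98  99 102 103 104 104] [ 99  94  92  97 101 102 102 103 103 103 103 100  95  88  88  95  96  94
  92  91  90  91  91  92]
170 [ 93  95  96  97  98  98  99  99  99  99  93  81  84  97 104 105 104 102
  98  96  96  97  99 102] [115  97  97 101 101 101 102 103 103 102  99  92  87  90  95  95  93  91
  91  90  91  91  91  91]
190 [ 92  92  93  95  95  97  97  97  98  98  98  91  80  86  99 104 104 103
 100  98  96  96  96  97] [ 95  97 100 100 100 102 103 102 100  96  89  88  95  96  94  93  92  90
  91  92  94  95  94  92]
```

```bash
python3 -c "
from h import *
go([507,186,116],down(1.81))"
```

```text
delta_pos [0.3666, -0.0284, 0.0582] rotation [-0.0011, -0.0015, -0.2617]
```

```bash
python3 -m pendant '[{"claw":0.06,"delta_pos":[0.06,-0.005,0.01],"rotation":[0,0,-0.1]},{"claw":0.06,"delta_pos":[0.12,-0.01,0.02],"rotation":[0,0,-0.2]},{"claw":0.06,"delta_pos":[0.367,-0.028,0.058],"rotation":[0,0,-0.262]},{"claw":0.06,"delta_pos":[0.367,-0.028,0.058],"rotation":[0,0,-0.262]},{"claw":0.06,"delta_pos":[0.367,-0.028,0.058],"rotation":[0,0,-0.262]},{"claw":0.06,"delta_pos":[0.367,-0.028,0.058],"rotation":[0,0,-0.262]},{"claw":0.06,"delta_pos":[0.367,-0.028,0.058],"rotation":[0,0,-0.262]},{"claw":0.06,"delta_pos":[0.367,-0.028,0.058],"rotation":[0,0,-0.262]}]'
python3 -c "
from h import *
st,im=shot('wrist','pics/w2.png'); print(st['eef_pos'],st['eef_rot'],st['joints'])
import pickle; pickle.dump(st,open('w2.pkl','wb'))"
```

```text
clock: 2.4
eef_pos: [507.5, 185.1, 116.3]
eef_rot: [-3.141, -0.001, 1.81]
wrist_force: [-0.2, 0.2, 1.1]
finger_gap: 60.2
[507.45972529 185.14162346 116.27875935] [-3.14055962e+00 -1.31433591e-03  1.80964375e+00] [2.81344885e-01 3.69188786e-01 1.64753324e+00 1.50342078e-03
 1.12584733e+00 4.18490341e-02]
```

View pics/w2.png

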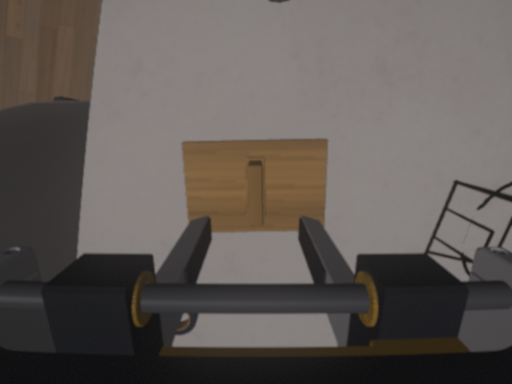

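```bash
python3 - <<'E'
from h import *
import pickle
st=pickle.load(open('w2.pkl','rb')); c=cam("wrist",st)
im=cv2.imread('pics/w2.png'); hsv=cv2.cvtColor(im,cv2.COLOR_BGR2HSV)
m=(hsv[...,1]>80)&(hsv[...,0]<30)&(hsv[...,2]>60); m=m.astype(np.uint8); m[:120]=0;m[240:]=0;m[:,:150]=0;m[:,360:]=0
ct=max(cv2.findContours(m,cv2.RETR_EXTERNAL,cv2.CHAIN_APPROX_NONE)[0],key=cv2.contourArea)
ap=cv2.approxPolyDP(ct,5,True)[:,0]; print(ap.tolist())
P=onz(c,ap,8); print(P.round(1)[:,:2].tolist())
# edges: top row (v) at u 195..240 & 270..315 ; left edge u at v 150..205
g=m
us=np.r_[195:240,272:318]; top=np.array([[u,np.argmax(g[:,u])-0.5] for u in us])
vs=np.arange(150,208); L=np.array([[np.argmax(g[v])-0.5,v] for v in vs]); Rr=np.array([[511-np.argmax(g[v][::-1])+0.5,v] for v in vs])
bs=np.r_[222:295]; bot=np.array([[u,383-np.argmax(g[::-1,u])+0.5] for u in bs])
for n,e in (("top+y",top),("left",L),("right",Rr),("bot",bot)):
    Q=onz(c,e,8)[:,:2]; mu=Q.mean(0); d=np.linalg.svd(Q-mu)[2][0]; d=d*np.sign(d.sum()); print(n,mu.round(1),"ang",np.arctan2(d[1],d[0]).round(4))
z=cv2.resize(cv2.convertScaleAbs(im[130:240,175:340],alpha=1.7),None,fx=4.8,fy=4.8,interpolation=cv2.INTER_CUBIC); cv2.imwrite("pics/w2z.png",z)
E
```

```text
[[326, 140], [183, 143], [189, 221], [207, 215], [211, 231], [299, 229], [302, 215], [322, 224]]
[[565.5, 252.2], [424.0, 214.6], [445.3, 132.4], [463.3, 144.0], [471.2, 126.7], [565.4, 152.1], [564.0, 168.6], [588.5, 163.8]]
top+y [496.2 234.9] ang 0.2593
left [432.4 178.1] ang 1.8321
right [576.6 213.3] ang 1.8258
bot [521.7 139.8] ang 0.2602
```

View pics/w2z.png

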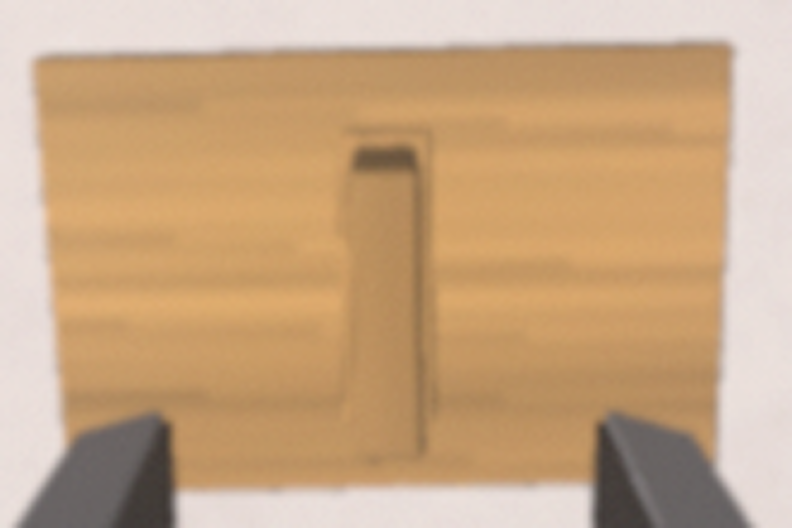

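```bash
python3 -c "
from h import *
go([506.8,186.8,11.5],down(1.83))"
```

```text
delta_pos [0.002, -0.0003, 0.1049] rotation [-0.0007, -0.0013, -0.0213]
```

```bash
python3 -m pendant '[{"claw":0.06,"delta_pos":[0.002,0,0.03],"rotation":[-0.0007,-0.0013,-0.021]},{"claw":0.06,"delta_pos":[0.002,0,0.07],"rotation":[-0.0007,-0.0013,-0.021]},{"claw":0.06,"delta_pos":[0.002,0,0.095],"rotation":[-0.0007,-0.0013,-0.021]},{"claw":0.06,"delta_pos":[0.002,0,0.105],"rotation":[-0.0007,-0.0013,-0.021]},{"claw":0.06,"delta_pos":[0.002,0,0.105],"rotation":[-0.0007,-0.0013,-0.021]},{"claw":0.0,"delta_pos":[0.002,0,0.105],"rotation":[-0.0007,-0.0013,-0.021]},{"claw":0.0,"delta_pos":[0.002,0,0.105],"rotation":[-0.0007,-0.0013,-0.021]},{"claw":0.0,"delta_pos":[0.002,0,0.105],"rotation":[-0.0007,-0.0013,-0.021]},{"claw":0.0,"delta_pos":[0.002,0,0.105],"rotation":[-0.0007,-0.0013,-0.021]}]' 40
```

```text
clock: 3.58
eef_pos: [507.1, 186.9, 11.6]
eef_rot: [3.141, -0.0, 1.83]
wrist_force: [0.3, -0.5, 0.4]
finger_gap: 23.2
```

```bash
python3 -m pendant '[{"claw":0.0,"delta_pos":[0,0,0],"rotation":[0,0,0]},{"claw":0.0,"delta_pos":[0,0,0],"rotation":[0,0,0]},{"claw":0.0,"delta_pos":[0,0,0],"rotation":[0,0,0]},{"claw":0.0,"delta_pos":[0,0,-0.003],"rotation":[0,0,0]},{"claw":0.0,"delta_pos":[0,0,-0.015],"rotation":[0,0,0]},{"claw":0.0,"delta_pos":[0,0,-0.04],"rotation":[0,0,0]},{"claw":0.0,"delta_pos":[0,0,-0.06],"rotation":[0,0,0]}]' 60
python3 -c "
from h import *
st,im=shot('wrist','pics/w3.png')"
```

```text
clock: 4.45
eef_pos: [507.3, 187.0, 73.3]
eef_rot: [3.14, -0.0, 1.83]
wrist_force: [-0.6, -0.4, -1.7]
finger_gap: 13.7
```

View pics/w3.png

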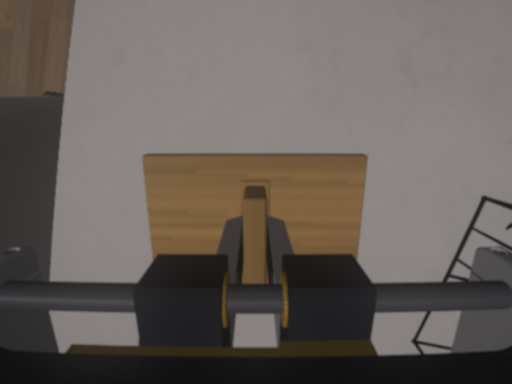

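```bash
python3 - <<'E'
from h import *
c=cam("wrist",dict(eef_pos=np.zeros(3),eef_rot=np.zeros(3)))  # tool frame
im=cv2.imread('pics/w3.png').astype(int)
hsv=cv2.cvtColor(im.astype(np.uint8),cv2.COLOR_BGR2HSV)
m=((hsv[...,1]>80)&(hsv[...,0]<30)&(hsv[...,2]>50)).astype(np.uint8)
us=np.r_[160:235,275:350]; top=np.array([[u,100+np.argmax(m[100:,u])-.5] for u in us],float)
vs=np.arange(165,235); L=np.array([[100+np.argmax(m[v,100:])-.5,v] for v in vs]); Rr=np.array([[400-np.argmax(m[v,:401][::-1])+.5,v] for v in vs])
for n,e in (("top",top),("L",L),("R",Rr)):
    Q=onz(c,e,3.5)[:,:2]; mu=Q.mean(0); d=np.linalg.svd(Q-mu)[2][0]; print(n,mu.round(2),d.round(4))
E
```

```text
top [49.33 -0.76] [2.e-04 1.e+00]
L [ 18.19 -75.02] [-1.     -0.0016]
R [18.21 73.41] [-1.e+00 -7.e-04]
```

```bash
cat >> h.py <<'E'
PHI=-0.018; P0=np.array([479.9,-181.8,45.])
def tcp(XB,ZB,th):
    px=np.array([np.cos(th),0,np.sin(th)]); pz=np.array([-np.sin(th),0,np.cos(th)])
    q=np.array([XB,0,ZB])+75*px+11.5*pz
    return P0+R.from_euler("z",PHI).apply(q), down(PHI+np.pi/2,th)
def gob(XB,ZB,th): go(*tcp(XB,ZB,th))
def where(st=None):
    st=st or manip.read_state()
    r=R.from_euler("xyz",st["eef_rot"]); px=r.apply([0,1,0]); px=R.from_euler("z",-PHI).apply(px)
    th=np.arctan2(px[2],np.hypot(px[0],px[1]))
    O=R.from_euler("z",-PHI).apply(r.apply([0,0,11.5])+st["eef_pos"]-P0); B=O-75*px
    T=B+8*np.array([-np.sin(th),0,np.cos(th)])
    f=R.from_euler("z",-PHI).apply(st["wrist_force"])
    print("t %.2f B %s th %.3f yaw %.3f keeperX %.2f farX %.2f farZ %.2f f %s m %s gap %.1f"%(st["clock"],B.round(2),th,np.arctan2(px[1],px[0]),-7-T[0],(B+150*px)[0],(B+150*px)[2],f.round(2),np.round(st["moment"],2),st["finger_gap"]))
E
python3 -c "
from h import *
print(tcp(5,65,.21)[0]); gob(5,65,.21);where()"
```

```text
[ 555.84272537 -183.16711671  136.88184801]
delta_pos [-0.3702, -0.0488, -0.0615] rotation [-0.2041, -0.0299, 0.2759]
t 4.50 B [-50.23 349.05  18.88] th 0.005 yaw 0.277 keeperX 43.26 farX 94.05 farZ 19.57 f [ 0.45 -0.39  0.34] m [-0.04 -0.17 -0.03] gap 13.6
```

```bash
python3 -m pendant '[{"claw":0.0,"delta_pos":[-0.02,0,-0.03],"rotation":[0,0,0]},{"claw":0.0,"delta_pos":[-0.06,-0.008,-0.0615],"rotation":[-0.03,-0.005,0.05]},{"claw":0.0,"delta_pos":[-0.11,-0.015,-0.0615],"rotation":[-0.07,-0.01,0.1]},{"claw":0.0,"delta_pos":[-0.165,-0.022,-0.0615],"rotation":[-0.1,-0.015,0.14]},{"claw":0.0,"delta_pos":[-0.22,-0.029,-0.0615],"rotation":[-0.14,-0.02,0.19]},{"claw":0.0,"delta_pos":[-0.275,-0.036,-0.0615],"rotation":[-0.17,-0.025,0.23]},{"claw":0.0,"delta_pos":[-0.32,-0.042,-0.0615],"rotation":[-0.19,-0.028,0.26]},{"claw":0.0,"delta_pos":[-0.355,-0.047,-0.0615],"rotation":[-0.204,-0.03,0.276]},{"claw":0.0,"delta_pos":[-0.370,-0.0488,-0.0615],"rotation":[-0.204,-0.03,0.276]},{"claw":0.0,"delta_pos":[-0.370,-0.0488,-0.0615],"rotation":[-0.204,-0.03,0.276]}]' 60
python3 -c "
from h import *
where(); st,im=shot('wrist','pics/w4.png'); where(); 
import pickle; pickle.dump(st,open('w4.pkl','wb'))"
```

```text
clock: 5.75
eef_pos: [555.7, -183.1, 136.8]
eef_rot: [2.932, -0.0, 1.552]
wrist_force: [0.5, 0.6, -1.9]
finger_gap: 13.8
t 5.75 B [ 4.79  0.11 64.98] th 0.209 yaw -0.001 keeperX -10.13 farX 151.52 farZ 96.16 f [ 0.46  0.62 -1.95] m [-0.02  0.08 -0.  ] gap 13.8
t 5.80 B [ 4.79  0.82 64.97] th 0.209 yaw 0.000 keeperX -10.12 farX 151.51 farZ 96.15 f [-0.01  0.84 -0.68] m [-0.06  0.07 -0.03] gap 13.9
```

View pics/w4.png

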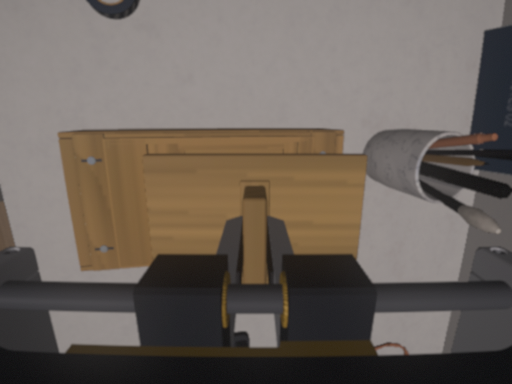

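```bash
python3 - <<'E'
from h import *
im=cv2.imread('pics/w4.png')[115:215,55:355]
cv2.imwrite('pics/w4z.png',cv2.resize(cv2.convertScaleAbs(im,alpha=1.6),None,fx=2.66,fy=2.66,interpolation=cv2.INTER_CUBIC))
E
```

```text
(no output)
```

View pics/w4z.png

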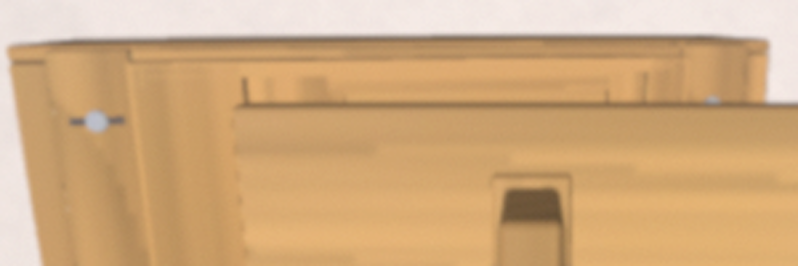

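```bash
python3 - <<'E'
from h import *
import pickle
st=pickle.load(open('w4.pkl','rb')); c=cam("wrist",st)
Q=onz(c,[[146.7,144.3],[297.5,142.8]],66); print(Q)
print(R.from_euler("z",-PHI).apply(Q-P0).round(2))
# panel top far edge in w4, tool frame
c=cam("wrist",dict(eef_pos=np.zeros(3),eef_rot=np.zeros(3)))
print(onz(c,[[200,154.5],[330,154.5]],3.5).round(2))
E
```

```text
[[ 479.51034762 -129.97973427   66.        ]
 [ 611.97448022 -133.69910143   66.        ]]
[[ -1.32  51.8   21.  ]
 [131.19  50.47  21.  ]]
[[ 49.14 -36.2    3.5 ]
 [ 49.18  49.42   3.5 ]]
```

```bash
python3 - <<'E'
from h import *
import pickle
st1=dict(eef_pos=np.array([527.98735761,-180.19512157,173.42824172]),eef_rot=np.array([-3.14022587,-1.54739e-3,1.54952976]))
def fit(Q):
    mu=Q.mean(0); d=np.linalg.svd(Q-mu)[2][0]; return mu.round(2),d,np.abs((Q-mu)@[-d[1],d[0]]).max().round(2)
for fn,st,ur,vr in (("w1",st1,(155,365),(110,160)),("w4",pickle.load(open('w4.pkl','rb')),(75,335),(110,160))):
    c=cam("wrist",st); im=cv2.imread(f'pics/{fn}.png'); hsv=cv2.cvtColor(im,cv2.COLOR_BGR2HSV)
    m=(hsv[...,1]>80)
    e=np.array([[u,vr[0]+np.argmax(m[vr[0]:vr[1],u])-.5] for u in range(*ur)],float)
    for z in (0,66):
        mu,d,r=fit(onz(c,e,z)[:,:2]); print(fn,"top",z,mu,d[1]/d[0],r)
    if fn=="w1":
        e=np.array([[u,260-np.argmax(m[200:261,u][::-1])+.5] for u in range(195,318)],float)
        for z in (66,): print("bot",z,*fit(onz(c,e,z)[:,:2]))
        g=cv2.GaussianBlur(cv2.cvtColor(im,cv2.COLOR_BGR2GRAY),(3,3),0).astype(float)
        # deep edge & shallow edge: darkest column subpixel per row
        for n,u0,u1,vs in (("deep",203,215,range(145,215)),("shal",328,341,range(145,205))):
            e=[]
            for v in vs:
                w=g[v,u0:u1]; i=int(np.argmin(w)); i=min(max(i,1),len(w)-2); a,b,cc=w[i-1:i+2]; e.append([u0+i+.5*(a-cc)/(a-2*b+cc+1e-9),v])
            mu,d,r=fit(onz(c,np.array(e),66)[:,:2]); print(n,mu,"yaw",-d[0]/d[1],r)
E
```

```text
w1 top 0 [ 534.87 -121.93] -0.02126958535133981 1.24
w1 top 66 [ 533.85 -119.48] -0.02126958535133982 1.01
bot 66 [ 527.85 -242.  ] [ 0.99978452 -0.02075843] 0.09
deep [ 478.35 -169.36] yaw -0.02334952450594261 0.16
shal [4273.91 -243.64] yaw 47.5754590738714 32.09
w4 top 0 [ 534.08 -121.42] -0.02159245800615178 0.92
w4 top 66 [ 530.95 -119.17] -0.021592458006151782 0.73
```

```bash
sed -i 's/^PHI=.*/PHI=-0.0215; P0=np.array([479.9,-181.93,45.])/' h.py; python3 -c "
from h import *
where(); gob(6,65,.21);gob(6,24,.21); gob(6,2.5,.21)"
```

```text
t 5.80 B [ 4.78  0.97 64.97] th 0.209 yaw 0.004 keeperX -10.12 farX 151.50 farZ 96.15 f [-0.01  0.84 -0.68] m [-0.06  0.07 -0.03] gap 13.9
delta_pos [-0.0012, 0.0012, 0.0002] rotation [-0.0007, -0.0009, 0.0035]
delta_pos [-0.0012, -0.0073, 0.0403] rotation [-0.0007, -0.0009, 0.0035]
delta_pos [-0.0012, -0.0118, 0.0613] rotation [-0.0007, -0.0009, 0.0035]
```

```bash
python3 -m pendant '[{"claw":0.0,"delta_pos":[-0.0012,-0.002,0.015],"rotation":[-0.0007,-0.0009,0.0035]},{"claw":0.0,"delta_pos":[-0.0012,-0.0052,0.030],"rotation":[-0.0007,-0.0009,0.0035]},{"claw":0.0,"delta_pos":[-0.0012,-0.0073,0.0403],"rotation":[-0.0007,-0.0009,0.0035]},{"claw":0.0,"delta_pos":[-0.0012,-0.0073,0.0403],"rotation":[-0.0007,-0.0009,0.0035]}]' 60
python3 -c "
from h import *
where(); st,im=shot('wrist','pics/w5.png'); where(); shot('side','pics/s5.png'); where(); gob(6,2.5,.21)"
python3 -c "
import cv2
a=cv2.imread('pics/s5.png')[100:240,200:360]; cv2.imwrite('pics/s5z.png',cv2.resize(a,None,fx=4,fy=4,interpolation=2))"
```

```text
clock: 6.3
eef_pos: [556.4, -183.1, 94.7]
eef_rot: [2.933, -0.001, 1.55]
wrist_force: [-0.3, -0.3, -1.7]
finger_gap: 14.0
t 6.30 B [ 5.53  0.45 22.9 ] th 0.208 yaw 0.000 keeperX -10.88 farX 152.29 farZ 53.91 f [-0.28 -0.26 -1.7 ] m [-0.    0.11 -0.04] gap 14.0
t 6.35 B [ 5.95  0.2  23.67] th 0.209 yaw 0.000 keeperX -11.28 farX 152.67 farZ 54.86 f [ 0.83  0.09 -1.27] m [-0.09  0.05 -0.05] gap 13.6
t 6.40 B [ 6.19  0.06 24.12] th 0.210 yaw 0.000 keeperX -11.52 farX 152.89 farZ 55.42 f [ 0.61  0.18 -2.3 ] m [0.02 0.08 0.  ] gap 13.4
delta_pos [-0.0001, -0.0047, 0.0211] rotation [0.0002, 0.0, 0.0001]
```

View pics/w5.png

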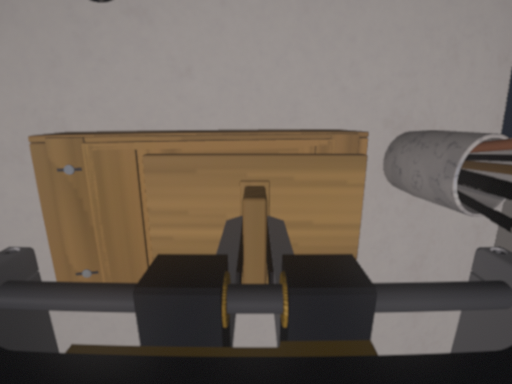

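View pics/s5z.png

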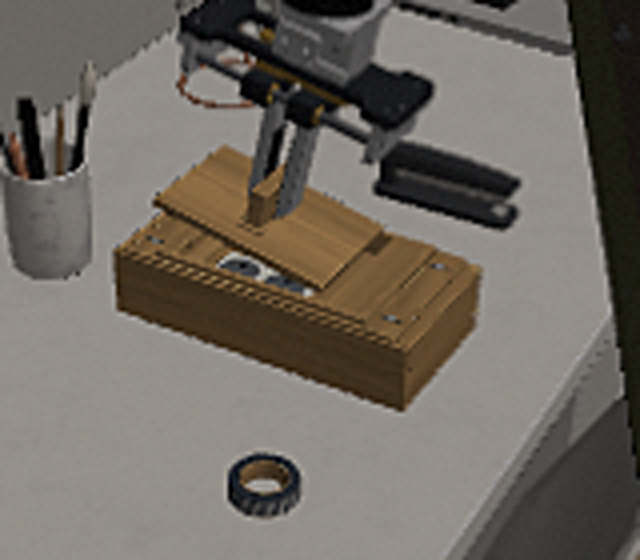

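```bash
python3 -m pendant '[{"claw":0.0,"delta_pos":[0,-0.001,0.005],"rotation":[0,0,0]},{"claw":0.0,"delta_pos":[0,-0.0022,0.010],"rotation":[0,0,0]},{"claw":0.0,"delta_pos":[0,-0.0033,0.015],"rotation":[0,0,0]},{"claw":0.0,"delta_pos":[0,-0.0042,0.019],"rotation":[0,0,0]},{"claw":0.0,"delta_pos":[0,-0.0047,0.021],"rotation":[0,0,0]},{"claw":0.0,"delta_pos":[0,-0.0047,0.021],"rotation":[0,0,0]},{"claw":0.0,"delta_pos":[0,-0.0047,0.021],"rotation":[0,0,0]}]' 60
python3 -c "
from h import *
where(); st,im=shot('wrist','pics/w6.png'); where(); gob(-1,2.,.21);gob(-10,2.,.21)"
```

```text
clock: 7.28
eef_pos: [556.9, -183.6, 74.7]
eef_rot: [2.931, 0.0, 1.549]
wrist_force: [-0.3, 0.3, -1.7]
finger_gap: 13.4
t 7.28 B [6.07 0.   2.78] th 0.211 yaw 0.000 keeperX -11.40 farX 152.76 farZ 34.13 f [-0.27  0.26 -1.69] m [-0.05  0.08  0.03] gap 13.4
t 7.33 B [6.06 0.02 2.75] th 0.210 yaw 0.000 keeperX -11.38 farX 152.75 farZ 34.08 f [-0.96  0.31 -1.64] m [-0.03  0.07  0.02] gap 14.0
delta_pos [-0.0, -0.0071, -0.0007] rotation [0.0005, 0.0001, 0.0001]
delta_pos [-0.0, -0.0159, -0.0026] rotation [0.0005, 0.0001, 0.0001]
```

View pics/w6.png

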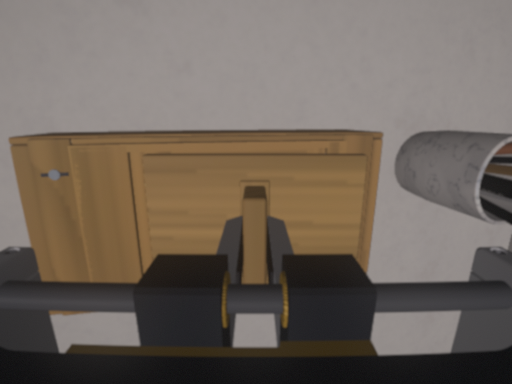

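```bash
python3 -m pendant '[{"claw":0.0,"delta_pos":[0,-0.002,0.0002],"rotation":[0,0,0]},{"claw":0.0,"delta_pos":[0,-0.004,-0.0001],"rotation":[0,0,0]},{"claw":0.0,"delta_pos":[0,-0.006,-0.0005],"rotation":[0,0,0]},{"claw":0.0,"delta_pos":[0,-0.008,-0.0009],"rotation":[0,0,0]},{"claw":0.0,"delta_pos":[0,-0.0091,-0.0011],"rotation":[0,0,0]},{"claw":0.0,"delta_pos":[0,-0.0091,-0.0011],"rotation":[0,0,0]}]' 60
python3 -c "
from h import *
where(); st,im=shot('wrist','pics/w7.png'); where(); gob(-8,2.,.21);gob(-10,2.,.21)"
```

```text
clock: 8.07
eef_pos: [547.7, -183.4, 73.9]
eef_rot: [2.931, 0.0, 1.549]
wrist_force: [0.3, 0.6, -1.3]
finger_gap: 14.0
t 8.07 B [-3.13  0.02  1.94] th 0.210 yaw 0.000 keeperX -2.19 farX 143.56 farZ 33.28 f [ 0.28  0.6  -1.26] m [-0.02  0.07 -0.01] gap 14.0
t 8.12 B [-3.06 -0.    1.96] th 0.211 yaw 0.000 keeperX -2.27 farX 143.63 farZ 33.31 f [ 0.09  1.12 -0.82] m [-0.04  0.08  0.01] gap 13.8
delta_pos [-0.0, -0.0048, -0.001] rotation [0.0005, 0.0001, 0.0]
delta_pos [-0.0, -0.0068, -0.0014] rotation [0.0005, 0.0001, 0.0]
```

View pics/w7.png

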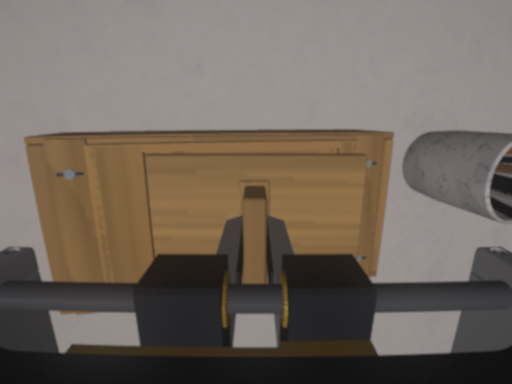

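```bash
python3 -m pendant '[{"claw":0.0,"delta_pos":[0,-0.0015,-0.0003],"rotation":[0,0,0]},{"claw":0.0,"delta_pos":[0,-0.003,-0.0006],"rotation":[0,0,0]},{"claw":0.0,"delta_pos":[0,-0.0045,-0.0009],"rotation":[0,0,0]},{"claw":0.0,"delta_pos":[0,-0.006,-0.0012],"rotation":[0,0,0]},{"claw":0.0,"delta_pos":[0,-0.006,-0.0012],"rotation":[0,0,0]},{"claw":0.0,"delta_pos":[0,-0.006,-0.0012],"rotation":[0,0,0]}]' 60
python3 -c "
from h import *
where(); st,im=shot('wrist','pics/w8.png'); where(); gob(-12,2.,.21);gob(-14,2.,.21)"
```

```text
clock: 8.88
eef_pos: [541.8, -183.3, 73.9]
eef_rot: [2.931, 0.0, 1.549]
wrist_force: [2.8, -1.2, -2.7]
finger_gap: 13.5
t 8.88 B [-9.   -0.03  1.98] th 0.211 yaw 0.000 keeperX 3.68 farX 137.67 farZ 33.39 f [ 2.85 -1.13 -2.72] m [-0.05 -0.59 -0.01] gap 13.5
t 8.93 B [-9.03 -0.05  1.94] th 0.211 yaw 0.000 keeperX 3.71 farX 137.65 farZ 33.33 f [ 3.08 -0.23 -1.86] m [-0.09 -0.6  -0.04] gap 13.7
delta_pos [0.0, -0.0029, -0.0006] rotation [0.0008, 0.0002, 0.0001]
delta_pos [0.0, -0.0048, -0.001] rotation [0.0008, 0.0002, 0.0001]
```

View pics/w8.png

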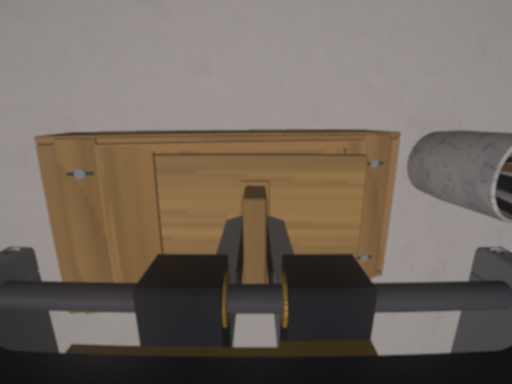

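```bash
python3 -m pendant '[{"claw":0.0,"delta_pos":[0,-0.0015,-0.0003],"rotation":[0,0,0]},{"claw":0.0,"delta_pos":[0,-0.003,-0.0006],"rotation":[0,0,0]},{"claw":0.0,"delta_pos":[0,-0.004,-0.0009],"rotation":[0,0,0]},{"claw":0.0,"delta_pos":[0,-0.004,-0.0009],"rotation":[0,0,0]},{"claw":0.0,"delta_pos":[0,-0.004,-0.0009],"rotation":[0,0,0]}]' 60
python3 -c "
from h import *
for i in range(3): where(); manip.camera('top')
where();gob(-15,2.,.21);gob(-16,2.,.21)"
```

```text
clock: 9.55
eef_pos: [537.8, -183.2, 74.0]
eef_rot: [2.93, 0.0, 1.549]
wrist_force: [4.8, -0.5, -4.1]
finger_gap: 13.6
t 9.55 B [-13.02  -0.07   2.04] th 0.211 yaw 0.000 keeperX 7.70 farX 133.64 farZ 33.50 f [ 4.86 -0.42 -4.15] m [-0.03 -1.06 -0.04] gap 13.6
t 9.60 B [-13.04  -0.06   2.03] th 0.211 yaw 0.000 keeperX 7.72 farX 133.63 farZ 33.48 f [ 4.91  0.46 -3.23] m [-0.05 -1.07 -0.01] gap 13.4
t 9.65 B [-13.03  -0.07   2.04] th 0.211 yaw 0.000 keeperX 7.71 farX 133.64 farZ 33.50 f [ 4.22  1.45 -3.34] m [ 0.04 -1.12 -0.04] gap 13.4
t 9.70 B [-13.02  -0.06   2.03] th 0.211 yaw -0.000 keeperX 7.70 farX 133.64 farZ 33.49 f [ 4.45  0.51 -2.86] m [-0.03 -1.02 -0.06] gap 14.1
delta_pos [0.0001, -0.0019, -0.0003] rotation [0.0013, 0.0003, -0.0]
delta_pos [0.0001, -0.0029, -0.0005] rotation [0.0013, 0.0003, -0.0]
```

```bash
python3 -m pendant '[{"claw":0.0,"delta_pos":[0,-0.001,-0.0002],"rotation":[0,0,0]},{"claw":0.0,"delta_pos":[0,-0.002,-0.0004],"rotation":[0,0,0]},{"claw":0.0,"delta_pos":[0,-0.003,-0.0006],"rotation":[0,0,0]},{"claw":0.0,"delta_pos":[0,-0.0035,-0.0007],"rotation":[0,0,0]},{"claw":0.0,"delta_pos":[0,-0.0035,-0.0007],"rotation":[0,0,0]},{"claw":0.0,"delta_pos":[0,-0.0035,-0.0007],"rotation":[0,0,0]}]' 60
python3 -c "
from h import *
shot('wrist','pics/w9.png')
for i in range(4): where(); manip.camera('top')
"
python3 -c "
import cv2
a=cv2.imread('pics/w9.png')[120:290,340:420]; cv2.imwrite('pics/w9z.png',cv2.resize(cv2.convertScaleAbs(a,alpha=1.6),None,fx=3.5,fy=3.5,interpolation=2))"
```

```text
clock: 10.45
eef_pos: [534.5, -183.2, 74.1]
eef_rot: [2.929, 0.001, 1.549]
wrist_force: [6.8, 1.0, -4.2]
finger_gap: 13.7
t 10.50 B [-16.23  -0.08   2.09] th 0.212 yaw -0.000 keeperX 10.92 farX 130.40 farZ 33.70 f [ 6.57  0.59 -3.73] m [ 0.03 -1.44 -0.02] gap 13.7
t 10.55 B [-16.24  -0.08   2.09] th 0.212 yaw -0.000 keeperX 10.92 farX 130.39 farZ 33.70 f [ 6.91  0.39 -4.5 ] m [-0.01 -1.45 -0.01] gap 13.7
t 10.60 B [-16.22  -0.08   2.1 ] th 0.212 yaw -0.000 keeperX 10.91 farX 130.41 farZ 33.72 f [ 6.06  0.53 -4.47] m [ 0.03 -1.41 -0.04] gap 13.5
t 10.65 B [-16.22  -0.08   2.08] th 0.212 yaw -0.000 keeperX 10.90 farX 130.41 farZ 33.70 f [ 6.45  0.21 -4.85] m [ 0.02 -1.41 -0.06] gap 13.4
```

View pics/w9z.png

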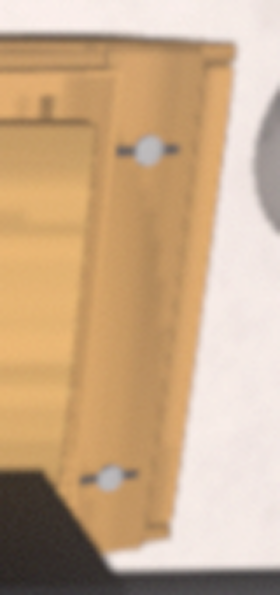

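```bash
python3 - <<'E'
from h import *
c=cam("wrist",manip.read_state())
Q=onz(c,[[353,149],[352.5,151]],66); print(R.from_euler("z",-PHI).apply(Q-P0).round(2))
gob(-16.5,2.,.21);gob(-17.3,2.,.21); gob(-18.1,2,.21)
E
```

```text
[[129.59  50.69  21.  ]
 [129.32  49.23  21.  ]]
delta_pos [0.0001, -0.0002, 0.0002] rotation [0.0023, 0.0005, -0.0]
delta_pos [0.0001, -0.001, 0.0] rotation [0.0023, 0.0005, -0.0]
delta_pos [0.0001, -0.0018, -0.0001] rotation [0.0023, 0.0005, -0.0]
```

```bash
python3 -m pendant '[{"claw":0.0,"delta_pos":[0,-0.0007,0],"rotation":[0.0012,0,0]},{"claw":0.0,"delta_pos":[0,-0.0013,0],"rotation":[0.002,0,0]},{"claw":0.0,"delta_pos":[0,-0.0013,0],"rotation":[0.002,0,0]},{"claw":0.0,"delta_pos":[0,-0.0013,0],"rotation":[0.002,0,0]}]' 60
python3 -c "
from h import *
for i in range(4): where(); manip.camera('top')
where(); gob(-18.1,2,.21)
"
```

```text
clock: 11.2
eef_pos: [533.7, -183.2, 74.1]
eef_rot: [2.93, 0.001, 1.549]
wrist_force: [7.8, 0.9, -4.2]
finger_gap: 13.7
t 11.20 B [-17.13  -0.09   2.09] th 0.212 yaw -0.000 keeperX 11.81 farX 129.52 farZ 33.60 f [ 7.77  1.09 -4.19] m [ 0.04 -1.56 -0.05] gap 13.7
t 11.25 B [-17.11  -0.08   2.09] th 0.212 yaw -0.000 keeperX 11.79 farX 129.55 farZ 33.60 f [ 6.92  0.63 -4.33] m [ 0.06 -1.48 -0.06] gap 13.6
t 11.30 B [-17.12  -0.09   2.08] th 0.212 yaw -0.000 keeperX 11.80 farX 129.54 farZ 33.59 f [ 6.58  1.03 -3.95] m [ 0.05 -1.52  0.04] gap 13.5
t 11.35 B [-17.1   -0.09   2.08] th 0.212 yaw -0.000 keeperX 11.78 farX 129.55 farZ 33.59 f [ 6.38  0.29 -3.87] m [ 0.09 -1.51 -0.05] gap 13.2
t 11.40 B [-17.11  -0.07   2.09] th 0.212 yaw -0.000 keeperX 11.79 farX 129.54 farZ 33.59 f [ 6.15  0.28 -4.48] m [ 0.02 -1.5   0.  ] gap 13.7
delta_pos [0.0001, -0.001, -0.0] rotation [0.0016, 0.0008, -0.0001]
```

```bash
python3 -m pendant '[{"claw":0.0,"delta_pos":[0,-0.0006,0],"rotation":[0.001,0,0]},{"claw":0.0,"delta_pos":[0,-0.0012,0],"rotation":[0.001,0,0]},{"claw":0.0,"delta_pos":[0,-0.0012,0],"rotation":[0.001,0,0]},{"claw":0.0,"delta_pos":[0,-0.0012,0],"rotation":[0.001,0,0]}]' 60
python3 -c "
from h import *
for i in range(4): where(); manip.camera('top')
where(); 
# keep T corner fixed at current, swing
for th,ZB in ((.17,1.5),(.14,1.3),(.11,1.2),(.08,1.0)):
  TX=-7-13.05; print(th); gob(TX+8*np.sin(th),ZB,th)
"
```

```text
clock: 11.9
eef_pos: [533.0, -183.2, 74.1]
eef_rot: [2.93, 0.001, 1.549]
wrist_force: [7.7, 0.4, -3.7]
finger_gap: 13.6
t 11.90 B [-17.8   -0.1    2.09] th 0.212 yaw -0.000 keeperX 12.48 farX 128.84 farZ 33.67 f [ 7.7   0.58 -3.66] m [ 0.03 -1.55 -0.03] gap 13.6
t 11.95 B [-17.77  -0.08   2.08] th 0.212 yaw -0.000 keeperX 12.46 farX 128.86 farZ 33.66 f [ 7.75  1.15 -4.37] m [ 0.11 -1.58  0.01] gap 13.5
t 12.00 B [-17.82  -0.09   2.07] th 0.212 yaw -0.000 keeperX 12.51 farX 128.82 farZ 33.63 f [ 6.8   0.76 -3.62] m [ 0.06 -1.53 -0.05] gap 13.5
t 12.05 B [-17.8   -0.11   2.08] th 0.212 yaw -0.000 keeperX 12.48 farX 128.84 farZ 33.65 f [ 7.76  0.32 -3.57] m [ 0.1  -1.54 -0.01] gap 13.6
t 12.10 B [-17.8   -0.08   2.06] th 0.212 yaw -0.000 keeperX 12.48 farX 128.84 farZ 33.62 f [ 7.01  0.5  -4.08] m [ 0.1  -1.56  0.04] gap 13.8
0.17
delta_pos [0.0001, -0.0006, 0.0035] rotation [0.042, 0.001, -0.0002]
0.14
delta_pos [0.0001, -0.0006, 0.0059] rotation [0.072, 0.001, -0.0002]
0.11
delta_pos [0.0001, -0.0007, 0.0082] rotation [0.102, 0.001, -0.0002]
0.08
delta_pos [0.0001, -0.0009, 0.0107] rotation [0.132, 0.001, -0.0002]
```

```bash
python3 -m pendant '[{"claw":0.0,"delta_pos":[0,-0.001,0.0018],"rotation":[0.02,0,0]},{"claw":0.0,"delta_pos":[0,-0.001,0.0035],"rotation":[0.042,0,0]},{"claw":0.0,"delta_pos":[0,-0.001,0.0047],"rotation":[0.057,0,0]},{"claw":0.0,"delta_pos":[0,-0.001,0.0059],"rotation":[0.072,0,0]},{"claw":0.0,"delta_pos":[0,-0.001,0.0059],"rotation":[0.072,0,0]},{"claw":0.0,"delta_pos":[0,-0.001,0.0059],"rotation":[0.072,0,0]}]' 60
python3 -c "
from h import *
st,im=shot('wrist','pics/w10.png')
for i in range(3): where(st); manip.camera('top'); st=manip.read_state()
where(); 
for th,ZB in ((.14,1.3),(.11,1.2),(.08,1.0)):
  TX=-7-13.3; print(th); gob(TX+8*np.sin(th),ZB,th)
"
python3 -c "
import cv2
a=cv2.imread('pics/w10.png')[120:290,340:420]; cv2.imwrite('pics/w10z.png',cv2.resize(cv2.convertScaleAbs(a,alpha=1.6),None,fx=3.5,fy=3.5,interpolation=2))"
```

```text
clock: 12.85
eef_pos: [534.1, -183.2, 68.8]
eef_rot: [2.999, 0.001, 1.549]
wrist_force: [8.6, 1.8, -0.3]
finger_gap: 13.6
t 12.85 B [-18.4   -0.14   1.8 ] th 0.142 yaw -0.000 keeperX 12.53 farX 130.08 farZ 23.08 f [ 8.52  1.99 -0.31] m [ 0.19 -1.5   0.02] gap 13.6
t 12.95 B [-18.48  -0.13   1.76] th 0.142 yaw -0.000 keeperX 12.61 farX 130.01 farZ 23.02 f [ 7.5  -0.12 -0.14] m [ 0.24 -1.44 -0.  ] gap 13.6
t 13.00 B [-18.46  -0.15   1.76] th 0.142 yaw -0.000 keeperX 12.60 farX 130.02 farZ 23.03 f [7.89 0.91 0.57] m [ 0.2  -1.5  -0.04] gap 14.0
t 13.05 B [-18.46  -0.12   1.77] th 0.142 yaw -0.000 keeperX 12.59 farX 130.03 farZ 23.04 f [ 7.19  0.65 -0.2 ] m [ 0.19 -1.52 -0.04] gap 13.5
0.14
delta_pos [0.0001, -0.0008, 0.0005] rotation [0.0023, 0.0014, -0.0003]
0.11
delta_pos [0.0001, -0.0007, 0.0029] rotation [0.0323, 0.0014, -0.0004]
0.08
delta_pos [0.0001, -0.0007, 0.0053] rotation [0.0623, 0.0014, -0.0004]
```

View pics/w10z.png

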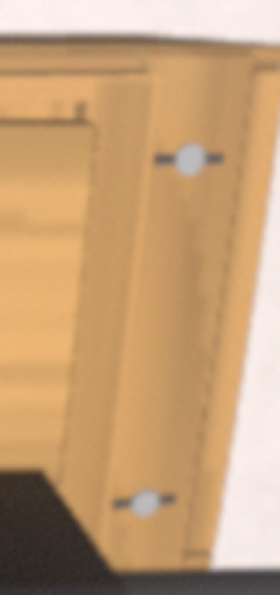

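```bash
python3 - <<'E'
from h import *
c=cam("wrist",manip.read_state())
F=lambda Q:R.from_euler("z",-PHI).apply(Q-P0).round(2)
print("lip",F(onz(c,[[363.4,149],[363.2,152]],66)))
print("panel top corner",F(onz(c,[[367,155.5]],45+23.04+7.9)))
a=cv2.imread('pics/w10.png')[140:165,335:385]; cv2.imwrite('pics/w10y.png',cv2.resize(cv2.convertScaleAbs(a,alpha=1.6),None,fx=14,fy=14,interpolation=2))
E
```

```text
lip [[130.54  51.69  21.  ]
 [130.6   49.61  21.  ]]
panel top corner [[127.93  48.48  30.94]]
```

View pics/w10y.png

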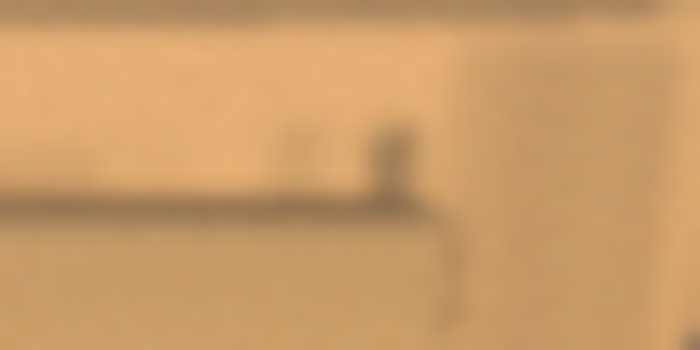

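```bash
python3 -m pendant '[{"claw":0.0,"delta_pos":[0,-0.0011,0.0005],"rotation":[0.0023,0.001,0]},{"claw":0.0,"delta_pos":[0,-0.0011,0.0011],"rotation":[0.01,0.001,0]},{"claw":0.0,"delta_pos":[0,-0.0011,0.0018],"rotation":[0.018,0.001,0]},{"claw":0.0,"delta_pos":[0,-0.0011,0.0023],"rotation":[0.025,0.001,0]},{"claw":0.0,"delta_pos":[0,-0.0011,0.0023],"rotation":[0.025,0.001,0]},{"claw":0.0,"delta_pos":[0,-0.0011,0.0023],"rotation":[0.025,0.001,0]}]' 60
python3 -c "
from h import *
st,im=shot('wrist','pics/w11.png')
for i in range(3): where(st); manip.camera('top'); st=manip.read_state()
where(); 
for th,ZB in ((.1,1.3),(.08,1.2),(.06,1.0)):
  TX=-7-13.3; print(th); gob(TX+8*np.sin(th),ZB,th)
"
```

```text
clock: 13.8
eef_pos: [534.1, -183.3, 67.1]
eef_rot: [3.022, 0.001, 1.549]
wrist_force: [7.6, 0.6, 0.2]
finger_gap: 13.7
t 13.80 B [-18.85  -0.15   1.69] th 0.120 yaw -0.000 keeperX 12.81 farX 130.07 farZ 19.60 f [7.62 0.73 0.24] m [ 0.27 -1.5  -0.01] gap 13.7
t 13.90 B [-18.86  -0.16   1.69] th 0.120 yaw -0.000 keeperX 12.82 farX 130.07 farZ 19.60 f [8.77 1.93 1.06] m [ 0.25 -1.43 -0.02] gap 13.6
t 13.95 B [-18.85  -0.14   1.72] th 0.120 yaw -0.000 keeperX 12.80 farX 130.08 farZ 19.63 f [7.66 1.1  0.34] m [ 0.23 -1.53 -0.02] gap 13.9
t 14.00 B [-18.83  -0.15   1.72] th 0.120 yaw -0.000 keeperX 12.79 farX 130.10 farZ 19.64 f [7.28 0.39 0.26] m [ 0.26 -1.52 -0.04] gap 13.4
0.1
delta_pos [0.0002, -0.0005, 0.0018] rotation [0.0197, 0.0008, -0.0003]
0.08
delta_pos [0.0002, -0.0005, 0.0034] rotation [0.0397, 0.0008, -0.0004]
0.06
delta_pos [0.0002, -0.0005, 0.0051] rotation [0.0597, 0.0008, -0.0004]
```

```bash
python3 -m pendant '[{"claw":0.0,"delta_pos":[0,-0.0008,0.0006],"rotation":[0.005,0.001,0]},{"claw":0.0,"delta_pos":[0,-0.0008,0.0011],"rotation":[0.012,0.001,0]},{"claw":0.0,"delta_pos":[0,-0.0008,0.0018],"rotation":[0.02,0.001,0]},{"claw":0.0,"delta_pos":[0,-0.0008,0.0025],"rotation":[0.03,0.001,0]},{"claw":0.0,"delta_pos":[0,-0.0008,0.0025],"rotation":[0.03,0.001,0]},{"claw":0.0,"delta_pos":[0,-0.0008,0.0025],"rotation":[0.03,0.001,0]}]' 60
python3 -c "
from h import *
st,im=shot('wrist','pics/w12.png')
for i in range(3): where(st); manip.camera('top'); st=manip.read_state()
where(); 
for th,ZB in ((.08,1.2),(.06,1.0),(.04,.8),(.03,.8)):
  TX=-7-13.3; print(th); gob(TX+8*np.sin(th),ZB,th)
"
```

```text
clock: 14.75
eef_pos: [534.4, -183.3, 65.1]
eef_rot: [3.05, 0.0, 1.549]
wrist_force: [7.2, 0.5, -1.4]
finger_gap: 13.4
t 14.75 B [-19.09  -0.13   1.76] th 0.092 yaw -0.000 keeperX 12.82 farX 130.28 farZ 15.52 f [ 7.18  0.66 -1.39] m [ 0.21 -1.59 -0.  ] gap 13.4
t 14.85 B [-19.09  -0.13   1.77] th 0.092 yaw -0.000 keeperX 12.83 farX 130.27 farZ 15.54 f [ 7.43  1.3  -1.38] m [ 0.22 -1.53  0.04] gap 13.8
t 14.90 B [-19.14  -0.11   1.74] th 0.092 yaw -0.000 keeperX 12.87 farX 130.23 farZ 15.50 f [ 8.74  0.88 -0.4 ] m [ 0.25 -1.51 -0.04] gap 13.6
t 14.95 B [-19.13  -0.12   1.74] th 0.092 yaw -0.000 keeperX 12.86 farX 130.24 farZ 15.50 f [ 7.45  0.98 -0.5 ] m [ 0.22 -1.52 -0.  ] gap 13.6
0.08
delta_pos [0.0001, -0.0004, 0.0014] rotation [0.0119, 0.0001, -0.0004]
0.06
delta_pos [0.0001, -0.0004, 0.0031] rotation [0.0319, 0.0001, -0.0004]
0.04
delta_pos [0.0001, -0.0004, 0.0048] rotation [0.0519, 0.0001, -0.0004]
0.03
delta_pos [0.0001, -0.0004, 0.0055] rotation [0.0619, 0.0001, -0.0004]
```

```bash
python3 -m pendant '[{"claw":0.0,"delta_pos":[0,-0.0008,0.0008],"rotation":[0.008,0,0]},{"claw":0.0,"delta_pos":[0,-0.0008,0.0016],"rotation":[0.016,0,0]},{"claw":0.0,"delta_pos":[0,-0.0008,0.0024],"rotation":[0.024,0,0]},{"claw":0.0,"delta_pos":[0,-0.0008,0.0031],"rotation":[0.032,0,0]},{"claw":0.0,"delta_pos":[0,-0.0008,0.0031],"rotation":[0.032,0,0]}]' 60
python3 -c "
from h import *
st,im=shot('wrist','pics/w13.png')
for i in range(3): where(st); manip.camera('top'); st=manip.read_state()
where(); 
for th,ZB in ((.04,.8),(.02,.6),(.015,.5)):
  TX=-7-13.3; print(th); gob(TX+8*np.sin(th),ZB,th)
"
```

```text
clock: 15.58
eef_pos: [534.9, -183.3, 62.7]
eef_rot: [3.079, 0.001, 1.549]
wrist_force: [7.9, 1.7, 1.8]
finger_gap: 13.4
t 15.57 B [-19.16  -0.14   1.56] th 0.062 yaw -0.000 keeperX 12.66 farX 130.55 farZ 10.90 f [7.87 1.88 1.81] m [ 0.32 -1.38 -0.06] gap 13.4
t 15.68 B [-19.22  -0.13   1.57] th 0.062 yaw -0.000 keeperX 12.71 farX 130.49 farZ 10.92 f [7.86 2.23 2.52] m [ 0.28 -1.36 -0.01] gap 13.6
t 15.72 B [-19.19  -0.15   1.58] th 0.062 yaw -0.000 keeperX 12.69 farX 130.52 farZ 10.95 f [8.63 0.38 2.33] m [ 0.25 -1.39 -0.02] gap 13.9
t 15.78 B [-19.22  -0.16   1.59] th 0.062 yaw -0.000 keeperX 12.72 farX 130.49 farZ 10.95 f [7.52 1.75 1.96] m [ 0.28 -1.43 -0.02] gap 13.7
0.04
delta_pos [0.0002, -0.0006, 0.0024] rotation [0.0225, 0.0006, -0.0004]
0.02
delta_pos [0.0002, -0.0006, 0.0041] rotation [0.0425, 0.0006, -0.0004]
0.015
delta_pos [0.0002, -0.0006, 0.0046] rotation [0.0475, 0.0006, -0.0004]
```

View pics/w13.png

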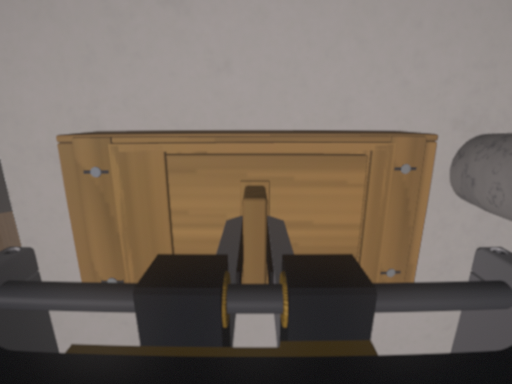

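```bash
python3 -m pendant '[{"claw":0.0,"delta_pos":[0,-0.0009,0.0007],"rotation":[0.008,0,0]},{"claw":0.0,"delta_pos":[0,-0.0009,0.0014],"rotation":[0.016,0,0]},{"claw":0.0,"delta_pos":[0,-0.0009,0.0021],"rotation":[0.024,0,0]},{"claw":0.0,"delta_pos":[0,-0.0009,0.0028],"rotation":[0.031,0,0]},{"claw":0.0,"delta_pos":[0,-0.0009,0.0028],"rotation":[0.031,0,0]}]' 60
python3 -c "
from h import *
st,im=shot('wrist','pics/w14.png')
for i in range(3): where(st); manip.camera('top'); st=manip.read_state()
where(); 
for th,ZB in ((.02,1.),(.01,1.)):
  TX=-7-13.; print(th); gob(TX+8*np.sin(th),ZB,th)
"
```

```text
clock: 16.4
eef_pos: [535.0, -183.2, 60.6]
eef_rot: [3.108, 0.001, 1.549]
wrist_force: [7.7, 1.6, 1.3]
finger_gap: 13.4
t 16.40 B [-19.44  -0.12   1.6 ] th 0.034 yaw -0.000 keeperX 12.71 farX 130.47 farZ 6.67 f [7.67 1.72 1.29] m [ 0.27 -1.48  0.  ] gap 13.4
t 16.50 B [-19.44  -0.13   1.63] th 0.034 yaw -0.000 keeperX 12.71 farX 130.48 farZ 6.73 f [7.23 1.4  1.41] m [ 0.29 -1.44 -0.07] gap 13.9
t 16.55 B [-19.46  -0.14   1.61] th 0.034 yaw -0.000 keeperX 12.73 farX 130.46 farZ 6.71 f [7.58 0.41 0.91] m [ 0.27 -1.46 -0.05] gap 13.6
t 16.60 B [-19.46  -0.09   1.61] th 0.034 yaw -0.000 keeperX 12.73 farX 130.46 farZ 6.70 f [7.86 1.6  1.07] m [ 0.33 -1.42 -0.13] gap 13.3
0.02
delta_pos [0.0001, -0.0002, 0.0016] rotation [0.0139, 0.0009, -0.0003]
0.01
delta_pos [0.0001, -0.0002, 0.0024] rotation [0.0239, 0.0009, -0.0003]
```

View pics/w14.png

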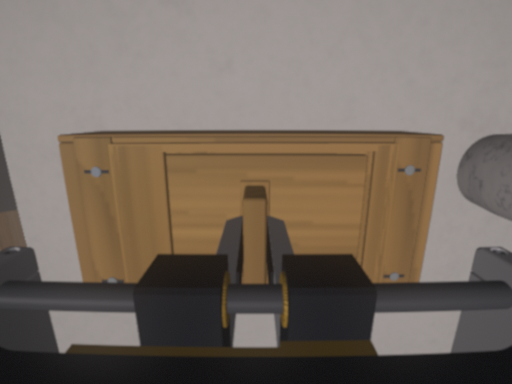

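```bash
python3 -m pendant '[{"claw":0.0,"delta_pos":[0,-0.0005,0.0008],"rotation":[0.008,0,0]},{"claw":0.0,"delta_pos":[0,-0.0005,0.0016],"rotation":[0.015,0,0]},{"claw":0.0,"delta_pos":[0,-0.0005,0.0022],"rotation":[0.022,0,0]},{"claw":0.0,"delta_pos":[0,0.001,0.0022],"rotation":[0.024,0,0]},{"claw":0.0,"delta_pos":[0,0.0025,0.0022],"rotation":[0.024,0,0]},{"claw":0.0,"delta_pos":[0,0.004,0.0022],"rotation":[0.024,0,0]},{"claw":0.0,"delta_pos":[0,0.005,0.0022],"rotation":[0.024,0,0]}]' 60
python3 -c "
from h import *
for i in range(3): where(); manip.camera('top')
where(); 
for th,ZB in ((.01,.7),(.005,.7)):
  TX=-7-4.2; print(th); gob(TX+8*np.sin(th),ZB,th)
"
```

```text
clock: 17.48
eef_pos: [540.4, -183.4, 58.9]
eef_rot: [3.131, 0.001, 1.549]
wrist_force: [3.3, 1.1, -0.8]
finger_gap: 13.5
t 17.48 B [-14.37  -0.13   1.63] th 0.011 yaw -0.000 keeperX 7.46 farX 135.62 farZ 3.25 f [ 3.24  1.16 -0.8 ] m [ 0.11 -0.95 -0.02] gap 13.5
t 17.52 B [-14.29  -0.12   1.65] th 0.011 yaw -0.000 keeperX 7.37 farX 135.70 farZ 3.28 f [ 5.    1.37 -1.14] m [ 0.21 -0.98 -0.08] gap 13.6
t 17.57 B [-14.36  -0.11   1.62] th 0.011 yaw -0.000 keeperX 7.44 farX 135.64 farZ 3.24 f [ 5.28  0.52 -0.12] m [ 0.19 -1.02  0.  ] gap 13.8
t 17.62 B [-14.36  -0.1    1.62] th 0.011 yaw -0.000 keeperX 7.45 farX 135.63 farZ 3.26 f [5.36 0.6  0.2 ] m [ 0.23 -1.   -0.06] gap 13.6
0.01
delta_pos [0.0001, 0.0032, 0.001] rotation [0.0009, 0.001, -0.0003]
0.005
delta_pos [0.0001, 0.0033, 0.0014] rotation [0.0059, 0.001, -0.0003]
```

```bash
python3 -m pendant '[{"claw":0.0,"delta_pos":[0,0.001,0.0005],"rotation":[0.002,0,0]},{"claw":0.0,"delta_pos":[0,0.002,0.001],"rotation":[0.004,0,0]},{"claw":0.0,"delta_pos":[0,0.003,0.0014],"rotation":[0.007,0,0]},{"claw":0.0,"delta_pos":[0,0.0032,0.0017],"rotation":[0.008,0,0]},{"claw":0.0,"delta_pos":[0,0.0032,0.0017],"rotation":[0.008,0,0]}]' 60
python3 -c "
from h import *
for i in range(3): where(); manip.camera('top')
where(); 
"
```

```text
clock: 18.25
eef_pos: [543.6, -183.5, 57.2]
eef_rot: [3.139, 0.001, 1.549]
wrist_force: [3.5, -0.2, -1.0]
finger_gap: 13.8
t 18.25 B [-11.28  -0.17   0.49] th 0.003 yaw -0.000 keeperX 4.30 farX 138.72 farZ 0.90 f [ 3.5  -0.12 -1.02] m [-0.13 -0.68 -0.02] gap 13.8
t 18.30 B [-11.29  -0.16   0.49] th 0.003 yaw -0.000 keeperX 4.31 farX 138.71 farZ 0.91 f [ 3.68 -0.25 -1.29] m [-0.09 -0.68  0.01] gap 13.6
t 18.35 B [-11.31  -0.15   0.51] th 0.003 yaw -0.000 keeperX 4.33 farX 138.69 farZ 0.92 f [ 3.15 -0.14  0.07] m [-0.13 -0.68 -0.  ] gap 13.6
t 18.40 B [-11.33  -0.14   0.51] th 0.003 yaw -0.000 keeperX 4.35 farX 138.67 farZ 0.92 f [ 4.02 -0.33 -1.15] m [-0.2  -0.7  -0.01] gap 13.9
```

```bash
python3 -m pendant '[{"claw":0.02,"delta_pos":[0,0,0],"rotation":[0,0,0]},{"claw":0.03,"delta_pos":[0,0,0],"rotation":[0,0,0]},{"claw":0.05,"delta_pos":[0,0,0],"rotation":[0,0,0]},{"claw":0.05,"delta_pos":[0,0,0],"rotation":[0,0,0]},{"claw":0.05,"delta_pos":[0,0,0],"rotation":[0,0,0]},{"claw":0.05,"delta_pos":[0,0,0],"rotation":[0,0,0]}]' 20
python3 -c "
from h import *
where(); st,im=shot('wrist','pics/w15.png')
"
```

```text
clock: 19.15
eef_pos: [543.5, -183.5, 57.2]
eef_rot: [3.139, 0.001, 1.549]
wrist_force: [-0.0, -0.0, 0.2]
finger_gap: 50.2
t 19.15 B [-11.35  -0.14   0.5 ] th 0.003 yaw -0.000 keeperX 4.37 farX 138.65 farZ 0.91 f [-0.   -0.04  0.22] m [-0.04 -0.12 -0.  ] gap 50.2
```

View pics/w15.png

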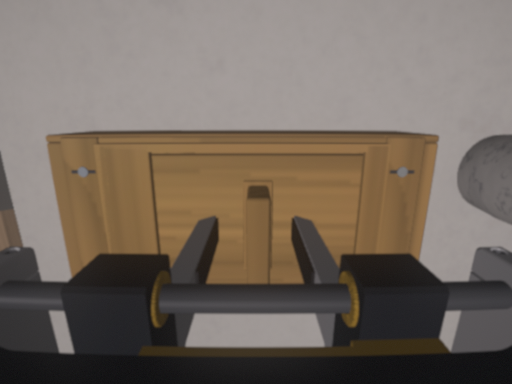

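```bash
python3 -m pendant '[{"claw":0.05,"delta_pos":[0,0,-0.015],"rotation":[0,0,0]},{"claw":0.05,"delta_pos":[0,0,-0.04],"rotation":[0,0,0]},{"claw":0.07,"delta_pos":[0,0,-0.08],"rotation":[0,0,0]},{"claw":0.094,"delta_pos":[0,0,-0.116],"rotation":[0,0,0]},{"claw":0.094,"delta_pos":[0,0,-0.116],"rotation":[0,0,0]},{"claw":0.094,"delta_pos":[0,0,-0.116],"rotation":[0,0,0]}]' 20
python3 -c "
from h import *
st,im=shot('wrist','pics/w16.png'); print(st['eef_pos'],st['eef_rot'])
import pickle; pickle.dump(st,open('w16.pkl','wb'))
cv2.imwrite('pics/w16z.png',cv2.resize(cv2.convertScaleAbs(im[120:260,120:400],alpha=1.6),None,fx=2.8,fy=2.8,interpolation=2))
st,im=shot('side','pics/s16.png'); cv2.imwrite('pics/s16z.png',cv2.resize(im[120:220,200:350],None,fx=5,fy=5,interpolation=2))
"
```

```text
clock: 19.95
eef_pos: [542.9, -183.2, 173.1]
eef_rot: [3.139, 0.001, 1.549]
wrist_force: [-0.5, 0.2, -0.6]
finger_gap: 86.5
[ 542.94351988 -183.22680999  173.0664328 ] [3.13918036e+00 9.01134520e-04 1.54895076e+00]
```

View pics/w16z.png

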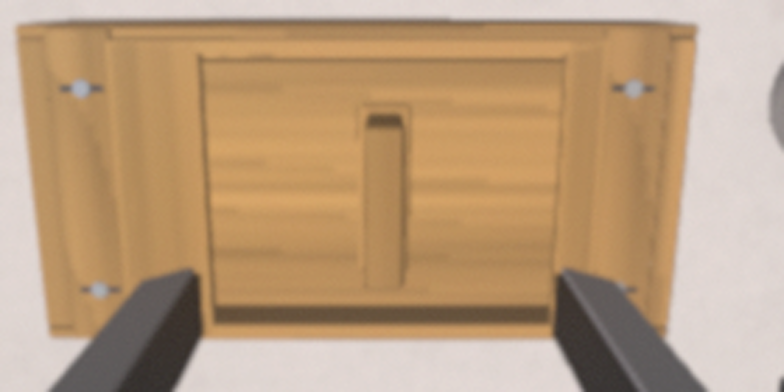

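View pics/s16z.png

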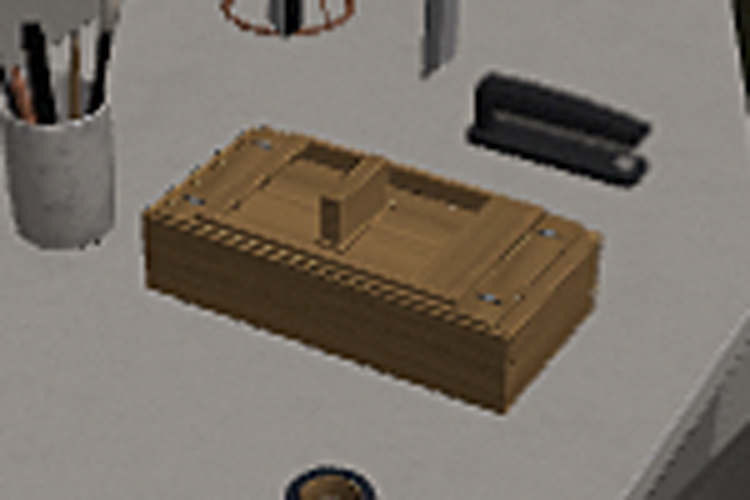

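```bash
python3 - <<'E'
from h import *
import pickle
st=pickle.load(open('w16.pkl','rb')); c=cam("wrist",st)
g=cv2.cvtColor(cv2.imread('pics/w16.png'),cv2.COLOR_BGR2GRAY).astype(float)
Z=lambda p:np.array(p,float)/2.8+[120,120]
F=lambda Q:R.from_euler("z",-PHI).apply(Q-P0).round(2)
print("lips",F(onz(c,Z([[202,100],[208,260],[565,80],[557,250]]),66)).tolist())
print("grip top",F(onz(c,Z([[364,130],[404,130],[364,285],[402,285]]),87)).tolist())
print("grip base/mortise",F(onz(c,Z([[358,106],[410,106]]),53)).tolist())
print("-y wall/panel",F(onz(c,Z([[300,306],[500,304]]),53)).tolist(),F(onz(c,Z([[300,324],[500,322]]),66)).tolist(),F(onz(c,Z([[300,58],[500,60]]),66)).tolist())
m=cv2.imread('pics/w16.png'); a=m[120:240,185:330]; cv2.imwrite('pics/w16y.png',cv2.resize(cv2.convertScaleAbs(a,alpha=1.6),None,fx=5,fy=5,interpolation=2))
E
```

```text
lips [[-1.38, 35.16, 21.0], [-2.52, -26.89, 21.0], [131.84, 42.47, 21.0], [132.64, -22.94, 21.0]]
grip top [[58.47, 27.44, 42.0], [72.21, 27.43, 42.0], [58.23, -29.21, 42.0], [71.99, -29.22, 42.0]]
grip base/mortise [[55.72, 31.08, 8.0], [75.73, 31.08, 8.0]]
-y wall/panel [[31.37, -51.32, 8.0], [113.66, -50.56, 8.0]] [[32.5, -53.63, 21.0], [111.75, -52.9, 21.0]] [[35.06, 50.35, 21.0], [107.69, 49.65, 21.0]]
```

View pics/w16y.png

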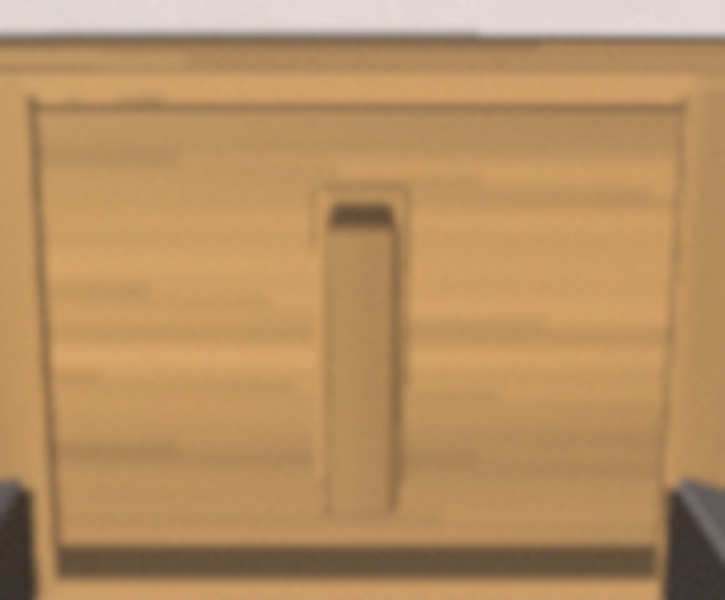

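```bash
python3 - <<'E'
from h import *
st,im=shot('wrist','pics/w17.png'); a=cv2.imread('pics/w16.png')
print("diff",np.abs(im[125:215,195:325].astype(int)-a[125:215,195:325]).mean())
st,t=shot('top','pics/top17.png'); b=cv2.imread('pics/top0.png')
for n,(u,v) in dict(cup=(142,212),tape=(257,218),stapler=(380,198)).items():
    s=np.s_[v-22:v+22,u-14:u+14]; print(n,cv2.phaseCorrelate(cv2.cvtColor(b[s],6).astype(float),cv2.cvtColor(t[s],6).astype(float))[0])
E
```

```text
diff 1.293903133903134
cup (-0.04627192439295236, 0.5383206048552367)
tape (0.022068334112208987, 0.4433430177535591)
stapler (-0.041199064660775164, 0.4444420238096214)
```

```bash
python3 -c "
from h import *
s=manip.read_state(); print(s['clock'],s['finger_gap'],s['wrist_force'])
print(manip.sign_off())"
```

```text
20.15 93.86397225212198 [0.56404629 0.3062811  0.05690841]
the job is handed in; nothing more can be done
None
```

I closed the cable box with the hatch panel and handed the job in at 20 s of the 62 s allowed. No verdict was reported.

**What I did:** I gripped the panel by its grip and tilted it about 0.21 rad. I tucked its lower end under the deep lip and pressed the sprung bar back about 10.5 mm, judging from wrist force and moment. I then swung the far end down past the shallow lip, slid the panel to about 1.5 mm short of home and let go. The bar pushed it the rest of the way. The highest wrist force I read during the fit was about 9 N.

**Last checks:**
- **Home position:** The wrist picture puts the panel's centre 67.2 mm from the deep lip's edge, against 67 when home.
- **Sideways and alignment:** It sits within about 1 mm of the middle of the opening and shows no visible skew.
- **Flatness:** It looks flat in the side view; I did not measure its height or tilt.
- **At rest:** The two last wrist pictures differ only at noise level, so nothing was moving.
- **Cup, tape roll and stapler:** All three show the same shift of about 0.5 pixel, roughly 1.5 mm, in the top view. I take that as an image effect, since the arm never went near the cup and stayed well above the other two.

**What disagreed:** The deep lip's place from pictures and from the bar's force differed by about 1 to 2 mm. I used the force reading to set how far to press the bar.

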